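Unlatch and open the stock pen

TASK

Open the gate of the little stock pen so that it can be refilled: take the knob of the latch's thumb lever, tilt it to lift the gravity bar to the gap in its keeper, feeling for the height at which the gate comes free, then swing the gate wide open without flinging it. Let go with the bar hanging down again and the gate standing open, and leave the pen's neighbours standing where they are.

Things in the scene. Friction and masses are not known exactly. Their poses are not given: they have to be found in the camera images.
- pen: Grey sheet-steel stock pen standing on the counter, turned differently each time: inside 250 mm wide, 215 deep, walls 146 high, jars on its floor from 95 mm behind the gate. Origin: foot of the gate's hinge, at counter height (z = 0). Axes: z up, +x into the pen; the shut gate runs from the origin along -y.
- gate_hinge (a point): Foot of the gate's vertical hinge pin, at counter height, same axes as the pen. The gate is of steel wire, 212 mm wide, 10 thick, its top edge 152 mm above the counter; it opens outward, to the pen's -x side.
- gate (a joint): Gate angle (rad): 0 shut (and stopped there), grows as the free edge swings out to the -x side of the pen, clockwise seen from above; end stop at 1.7. A stiff hinge (0.2 N m of friction) keeps the gate where it is left. Shut and latched it has about 2 mm of play at the free edge.
- latch_pivot (a point): Pivot of the latch on the gate's outer face, 150 mm from the hinge, 125 mm above the counter. Axes are the gate's own: -y points from the hinge to the free edge, -x outward square to the gate's face, z up. It turns with the gate.
- latch (a joint): Latch angle (rad): 0 at rest (bar fallen), 0.5 at its upper stop. Bar and thumb lever are one steel piece. At 0 the bar slopes 0.25 rad below level towards the keeper and the lever, square to it, leans 0.25 rad from upright towards the gate's free edge. Moving the lever's knob towards the hinge lifts the bar; it falls back by its own weight (1 to 2 N at the knob).
- knob (a point): Centre of the steel knob topping the lever, 80 mm from the pivot, 202 mm above the counter at rest: a disc 26 mm in diameter, its flat faces parallel to the gate and 16 mm apart, so fingers from above close on it square to the gate. A lever 14 by 6 mm comes up to it from below; the gate's top edge is 50 mm lower. Pulled square to the gate, it swings the gate once the bar is free.
- bar_end (a point): Centre of the round end (12 mm in diameter) of the latch bar, 85 mm from the pivot, past the gate's free edge. It rests behind the lower lip of the keeper.
- post (a point): Top of the pen's post (176 mm high) beside the gate's free edge. On its front is the keeper, a bare metal C-plate: lower lip, 19 mm gap, upper lip. Only in the gap can the bar swing out. The keeper's height differs each time and is not measured: the bar's end must rise at least 15 to 31 mm from rest (latch 0.17 to 0.38); 7 mm (0.08 rad) higher it is behind the upper lip.
- jar_mid (a point): Bystander: glass jar, 66 mm in diameter, 90 tall, standing outside the pen; the point is its centre.
- can_mid (a point): Bystander: bare metal can with a paper label, 74 mm in diameter, 110 tall, beside the pen; the point is its centre.
- bottle_mid (a point): Bystander: dark oil bottle, 62 mm in diameter, 170 tall, beside the pen; the point is its centre.
Not all that is in view belongs to the job. Of the things that look like the part that bears jar_mid, take the one that is farthest to the robot's right at the start.

How it is judged:
By the outcome, as a careful person would: the job done as asked, in the order asked, and still so for the second after the job is handed in, with the robot touching nothing.
It also fails if it takes over 51 s, if anything falls off the work surface, if the arm or the gripper's body presses on something with over 40 N, if the wrist force passes 120 N, or if a joint passes its speed limit or range.

ROBOT

A 6-joint arm with a two-finger parallel gripper is mounted at the origin on the work surface. World frame = base frame: x ahead of the robot, y to its left, z up, the work surface at z = 0. Lengths are in mm, angles in rad, forces in N, time in s.
With the tool pointing down it reaches from about 300 to 875 mm from the base axis. Payload 6.4 kg.
Tool frame: the origin (TCP) lies midway between the tips of the shut fingers; the grasp point (between the pads) lies robot.grip_depth behind it (robot.grip_depth is the distance from the TCP to the grasp point, in mm); z points along the fingers, y is the line along which they close (so a half turn about z gives the same grasp; the last joint's range is limited). The gripper opens to 88 mm and grips with 3 to 60 N. Pads are 18 mm wide; open, the fingers measure 123 mm over their backs; the gripper's body (75 mm by 187 mm) begins 45 mm behind the grasp point.
Start: joints at [-0.206, 0.181, 1.607, -0, 1.354, -0.206], TCP at [575.014, 0.015, 238.714] pointing down, gripper open.
Joint ranges: [-2.99, 2.99], [-0.89, 2.07], [0.3, 2.58], [-1.14, 4.28], [0, 2.63], [-3.12, 3.12]. Speed limits (rad/s): [2.57, 2.57, 3.01, 3.14, 3.14, 3.14].

INTERFACE

Orientations are given as a 3x3 rotation matrix whose columns are the frame's x, y, z axes.
In Python, from plant import robot, grab_frame gives the robot as it stands. The module is installed in compiled form; this text tells all that it offers.
- The arm moves only by the shell command python3 -m crank 'ROWS' [OPENING] [FORCE]. ROWS is a JSON object of lists of equal length, an entry for each row: "slide": the shift along the tool's x, y, z in units of 300 mm (1.0 is 300 mm), a list of three; "spin": the turn about the tool's z in units of 180 degrees (1.0 is 180 degrees). A call has 1 to 8 rows; each row is the pose to reach, as a shift and turn from the pose commanded when the call began, along the tool's axes at that moment, turning the shorter way round; what a row does not reach only later rows make up. A row lasts 1/8 s, in which the tool goes at most 62.5 mm and 10.7 degrees, less where a joint would pass 70% of its speed; a pose out of reach is approached as far as the arm can. A call with a number of a shift or a turn outside -1 to 1 is refused whole. A call with a gripper value outside its range is refused whole. OPENING is the opening, from -1 (shut) to 1 (fully open), so that 0 is half open, set as the call begins (- or left out, the last holds). The fingers move at their own pace and stop on an object; FORCE is the grip in N (left out, the last holds). Time passes only in rows, so rows that repeat a pose let the fingers close. It gives the time, the measured TCP pose, the force, the opening and the grip force at its end, in the units of the state.
- robot.observe(): the state, without advancing time (a new reading comes with each control period).
- grab_frame(name): name is "scene" or "side" or "wrist"; returns a dict with "pixels" (384x512x3 uint8, red, green, blue), "camera_matrix" (3x3 intrinsics, pixels), "camera_from_world" (4x4, takes a point from world to camera coordinates). Camera axes: x right, y down, z forward; pixel columns grow to the right and rows downward; lengths in mm; the calibration is good to about 2 mm. A picture is of the moment at which its call begins. There is no depth.
- robot.close_job(): hands the job in; it is judged then, once.
The state is a dict: "time": time; "qpos": joint angles; "dq": joint speeds; "joint_torque": joint torques, N m; "eef_pos": TCP position; "tcp_rot": TCP orientation; "wrist_force": force on the tool from outside, world axes, zero at the start; "torque": the same for the moment, N m; "gripper_width": finger opening in mm; "finger_force": force on a finger pad.
Only numpy, scipy, OpenCV 4.12 (cv2) and the standard library are available. Lean on these libraries where they do the work, as an engineer would, in place of code of your own. Each camera call takes 0.05 s, during which the arm holds its last target. There are 200 camera calls.

## Working session

There is one attempt and no reset: what is moved stays moved. The work goes in short steps, Python scripts to look and compute and a shell command to move; the robot and the scene stay as the last step left them, time stands still between calls to the robot, and variables do not carry over. Pictures are saved under pics/ and viewed, at most 10 in all, crops included, and the job is handed in when it is done.

```bash
mkdir -p pics; cat > h.py <<'E'
import numpy as np, cv2
from plant import robot, grab_frame
def snap(n):
    f=grab_frame(n); return f
def proj(f,P):
    T=f["camera_from_world"]; p=T[:3,:3]@np.asarray(P,float)+T[:3,3]; q=f["camera_matrix"]@p; return q[:2]/q[2]
def ray(f,uv):
    T=f["camera_from_world"]; R=T[:3,:3]; c=-R.T@T[:3,3]
    d=R.T@np.linalg.inv(f["camera_matrix"])@np.array([uv[0],uv[1],1.]); return c,d/np.linalg.norm(d)
def onz(f,uv,z):
    c,d=ray(f,uv); return c+d*(z-c[2])/d[2]
def tri(*fu):
    A=np.zeros((3,3));b=np.zeros(3)
    for f,uv in fu:
        c,d=ray(f,uv);M=np.eye(3)-np.outer(d,d);A+=M;b+=M@c
    return np.linalg.solve(A,b)
E
python3 - <<'E'
from h import *
import pickle
fs={n:snap(n) for n in("scene","side","wrist")}
pickle.dump(fs,open("f0.pkl","wb"))
for n,f in fs.items():
    cv2.imwrite(f"pics/{n}0.png",cv2.resize(f["pixels"][...,::-1],(800,600),interpolation=cv2.INTER_CUBIC)); print(n,ray(f,(256,192)))
s=robot.observe(); print(s, robot.grip_depth)
E
```

```text
scene (array([ 847.36090359,  569.04256211, 1077.41505532]), array([-0.26258488, -0.47486573, -0.83997126]))
side (array([ -32.51310045, -757.52191424,  842.7127992 ]), array([ 0.47720042,  0.65567104, -0.5851284 ]))
wrist (array([575.26670131,  82.17495227, 384.01708714]), array([ 0.00701858, -0.31061799, -0.95050892]))
{'time': 0.15, 'qpos': array([-2.06308655e-01,  1.81377952e-01,  1.60771589e+00, -1.89263342e-05,
        1.35380987e+00, -2.06289628e-01]), 'dq': array([-0.00181926, -0.00090764, -0.00189774, -0.00280933,  0.00162965,
        0.00042029]), 'joint_torque': array([ 2.17843895e-03, -4.34232402e+01, -3.42173409e+01,  7.02767819e-02,
        3.56537139e-02, -6.69761539e-05]), 'eef_pos': array([5.74612843e+02, 8.76739271e-02, 2.38043024e+02]), 'tcp_rot': array([[ 1.51014648e-05,  9.99999172e-01, -1.28704484e-03],
       [ 9.99999969e-01, -1.47791001e-05,  2.50478045e-04],
       [ 2.50458817e-04, -1.28704859e-03, -9.99999140e-01]]), 'wrist_force': array([ 0.18525289,  0.66513911, -0.42081854]), 'torque': array([-0.0464701 , -0.02585507,  0.04261994]), 'finger_force': 0.0, 'gripper_width': 87.94139597195515} 18.700000000000003
```

View pics/scene0.png

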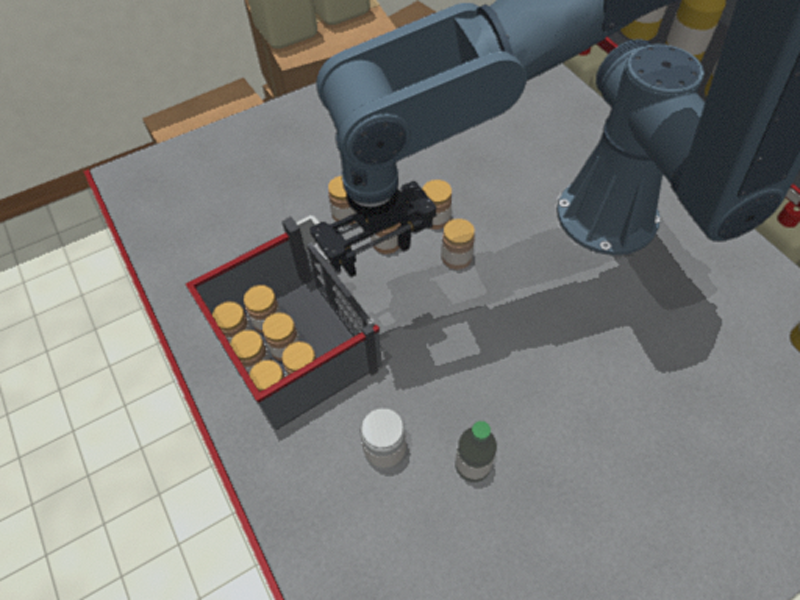

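View pics/side0.png

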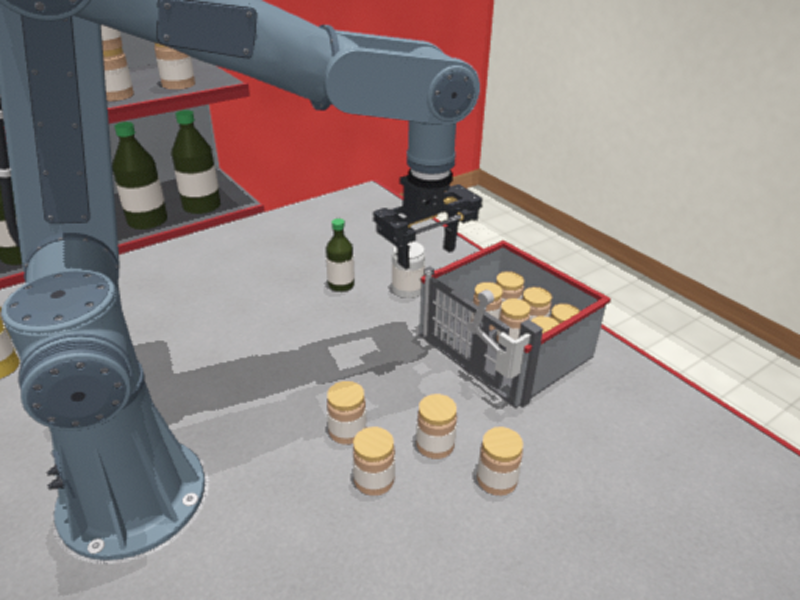

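The scene view (800x600 px) shows the pen with its hinge post at (372,327) and keeper post at (292,225). In the side view the hinge post is at (430,270), the keeper post at (532,325) and the knob at about (487,298). The bystander jars have yellow lids, and the rightmost is at about (500,440). The can is at (383,430) and the bottle at (480,430) in the scene view.

```bash
python3 - <<'E'
from h import *
import pickle
fs=pickle.load(open("f0.pkl","rb")); A,B=fs["scene"],fs["side"]
k=.64
def t(n,a,b): 
    p=tri((A,np.array(a)*k),(B,np.array(b)*k)); print(n,p.round(), (proj(A,p)/k-a).round(1))
t("hingepost",(372,325),(430,270)); t("post",(292,222),(533,322)); t("bottle",(481,428),(338,224)); t("can",(382,422),(408,250))
t("cornerL",(258,397),(505,245)); t("cornerR",(190,285),(606,298))
for n,b in dict(j1=(346,394),j2=(374,443),j3=(437,408),j4=(501,443)).items(): 
    p=onz(B,np.array(b)*k,88); print(n,p.round(), (proj(A,p)/k).round())
for n,f in fs.items(): cv2.imwrite(f"pics/{n}0o.png",f["pixels"][...,::-1])
c=cv2.resize(B["pixels"][150:280,250:370,::-1],None,fx=4.6,fy=4.6,interpolation=cv2.INTER_CUBIC)
w=cv2.resize(fs["wrist"]["pixels"][...,::-1],(600,450))
cv2.imwrite("pics/crop.png",c)
cv2.imwrite("pics/w.png",w)
E
```

```text
hingepost [630.  63. 156.] [-3.3 -0.4]
post [ 653. -194.  179.] [-2.4 -0.6]
bottle [576. 316. 162.] [-1.3  0. ]
can [691. 209. 108.] [-0.3 -0. ]
cornerL [848.  74. 133.] [-2.1 -0.4]
cornerR [ 864. -188.  140.] [-1.2 -0.4]
j1 [351. -79.  88.] [457. 228.]
j2 [ 330. -195.   88.] [435. 187.]
j3 [ 456. -193.   88.] [384. 212.]
j4 [ 491. -308.   88.] [343. 183.]
```

View pics/crop.png

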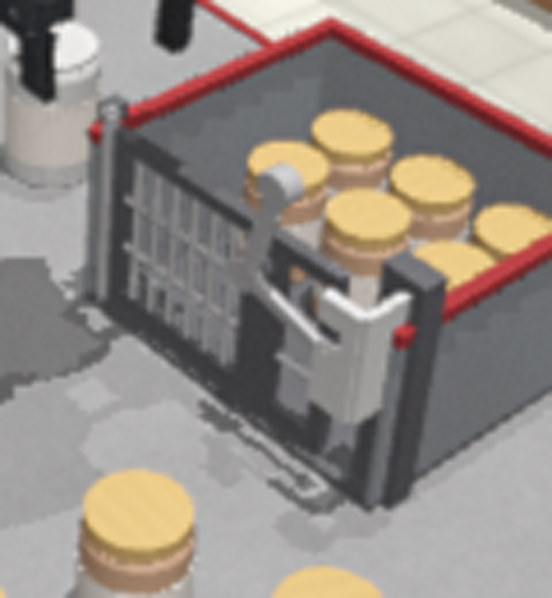

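View pics/wrist0.png

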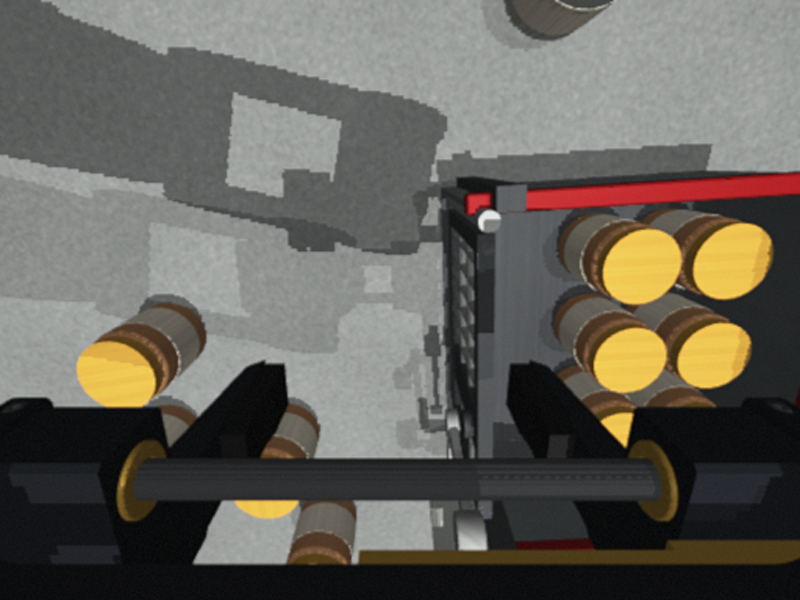

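The crop shows the latch at rest: knob at about (280,185), lever going down to the pivot at about (262,280), and the bar running behind the keeper's bright C-plate at about (345,370). The wrist view has the hinge cap at (488,221) and the knob at about (470,530), partly hidden by the gripper.

```bash
python3 - <<'E'
from h import *
import pickle
fs=pickle.load(open("f0.pkl","rb")); A,B,W=fs["scene"],fs["side"],fs["wrist"]
k=.64
s=lambda x,y:(250+x/4.6,150+y/4.6)
print("hinge wrist@154",onz(W,(488*k,218*k),154),"tri",tri((W,(488*k,218*k)),(B,s(113,103))))
K=s(278,185)
print("knob side@202",onz(B,K,202),"wrist@206",onz(W,(470*k,530*k),206),"tri",tri((W,(470*k,530*k)),(B,K)))
print("jar side", [onz(B,np.array(b)*k,88).round() for b in [(346,394),(374,443),(437,408),(501,443)]])
for yaw in (.06,.075,.09):
    c,sn=np.cos(yaw),np.sin(yaw); ex=np.array([c,sn]);ey=np.array([-sn,c])
    h=np.array([628,64.]); print(yaw,"knob pred",h-ey*(150+80*np.sin(.25)),"tip90deg free", h-ex*212)
E
```

```text
hinge wrist@154 [625.12036929  54.32645592 154.        ] tri [624.94426156  54.39718418 163.81740064]
knob side@202 [ 615.8257819  -117.12385813  202.        ] wrist@206 [ 615.77903158 -110.40989276  206.        ] tri [ 616.96253172 -115.98521837  200.85780828]
jar side [array([351., -79.,  88.]), array([ 330., -195.,   88.]), array([ 456., -193.,   88.]), array([ 491., -308.,   88.])]
0.06 knob pred [ 638.18142758 -105.48678225] tip90deg free [416.38148553  51.28763063]
0.075 knob pred [ 640.72248859 -105.31499965] tip90deg free [416.59597056  48.11490206]
0.09 knob pred [ 643.26068709 -105.1051219 ] tip90deg free [416.8580206   44.94574757]
```

```bash
python3 -m crank '{"slide":[[-0.13,0.05,0],[-0.26,0.1,0],[-0.387,0.14,0],[-0.387,0.14,0],[-0.387,0.14,0]],"spin":[-0.008,-0.016,-0.024,-0.024,-0.024]}'; python3 - <<'E'
from h import *
import pickle
fs={n:snap(n) for n in("scene","side","wrist")}
pickle.dump(fs,open("f1.pkl","wb"))
cv2.imwrite("pics/w1.png",cv2.resize(fs["wrist"]["pixels"][...,::-1],(800,600),interpolation=cv2.INTER_CUBIC))
s=robot.observe(); print(s["eef_pos"],s["tcp_rot"].round(4).tolist())
E
```

```text
time: 0.78
eef_pos: [616.6, -115.6, 238.1]
tcp_rot: [[-0.075, 0.997, -0.001], [0.997, 0.075, 0.001], [0.001, -0.001, -1.0]]
wrist_force: [0.3, 0.7, -0.2]
gripper_width: 88.2
finger_force: 0.0
[ 616.75696883 -114.8274892   238.68320485] [[-0.0765, 0.9971, -0.0003], [0.9971, 0.0765, 0.0003], [0.0003, -0.0002, -1.0]]
```

View pics/w1.png

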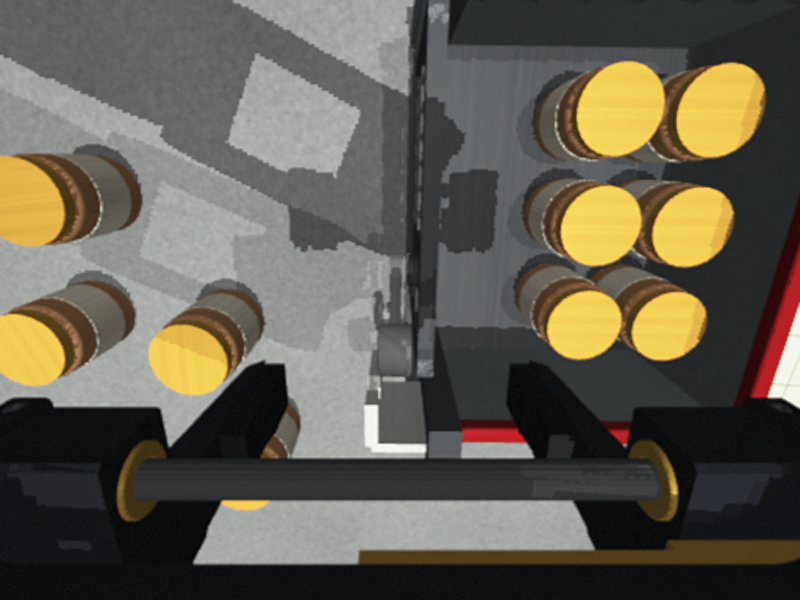

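The knob is between the fingers at about (396,350), about 32 px wide. The gate's top edge runs straight down the image at about x=425, so the yaw is right, and the keeper lies below at about (395,415).

```bash
python3 - <<'E'
from h import *
import pickle
fs=pickle.load(open("f1.pkl","rb")); W=fs["wrist"];k=.64
# top rim of disc is z~215 ; edges of disc in the top view
for uv,z in [((396,350),208),((380,350),212),((412,350),212),((396,325),202),((396,377),202)]:
    print(uv,onz(W,np.array(uv)*k,z).round(1))
for z in (150,): print([onz(W,np.array(u)*k,z).round(1) for u in [(415,60),(413,320),(436,60),(434,320)]])
h=[onz(W,np.array(u)*k,152).round(1) for u in [(440,5)]];print(h)
s=robot.observe();R=s["tcp_rot"];print(R.T@(onz(W,np.array((396,350))*k,208)-s["eef_pos"]))
E
```

```text
(396, 350) [ 616.9 -115.2  208. ]
(380, 350) [ 609.5 -113.9  212. ]
(412, 350) [ 624.1 -112.8  212. ]
(396, 325) [ 616.1 -105.   202. ]
(396, 377) [ 618.2 -132.6  202. ]
[array([616.3,  17.1, 150. ]), array([ 627.6, -121.5,  150. ]), array([626.8,  17.9, 150. ]), array([ 640.3, -120.5,  150. ])]
[array([626.1,  40.6, 152. ])]
[-0.37603554  0.12108399 30.68305033]
```

```bash
python3 -m crank '{"slide":[[-0.005,0,0.06],[-0.005,0,0.12],[-0.005,0,0.178],[-0.005,0,0.178]],"spin":[0,0,0,0]}'; python3 -m crank '{"slide":[[0,0,0],[0,0,0],[0,0,0],[0,0,0],[0,0,0],[0,0,0],[0,0,0],[0,0,0]],"spin":[0,0,0,0,0,0,0,0]}' -1 20
```

```text
time: 1.42
eef_pos: [615.6, -117.0, 182.4]
tcp_rot: [[-0.075, 0.997, -0.004], [0.997, 0.075, 0.002], [0.002, -0.004, -1.0]]
wrist_force: [-1.1, 0.1, 1.1]
gripper_width: 88.3
finger_force: 0.0
time: 2.42
eef_pos: [615.7, -117.7, 185.2]
tcp_rot: [[-0.075, 0.997, -0.004], [0.997, 0.075, 0.0], [0.0, -0.004, -1.0]]
wrist_force: [-7.3, -0.1, 4.0]
gripper_width: 15.7
finger_force: 20.0
```

```bash
python3 -m crank '{"slide":[[0.01,-0.003,-0.003],[0.02,-0.003,-0.005],[0.03,-0.003,-0.007],[0.037,-0.003,-0.007],[0.037,-0.003,-0.007],[0.037,-0.003,-0.007]],"spin":[0,0,0,0,0,0]}'; python3 -m crank '{"slide":[[0,-0.007,0],[0,-0.014,0],[0,-0.014,0],[0,-0.014,0]],"spin":[0,0,0,0]}'
```

```text
time: 3.18
eef_pos: [615.0, -106.5, 187.4]
tcp_rot: [[-0.075, 0.997, -0.001], [0.997, 0.075, -0.0], [-0.0, -0.001, -1.0]]
wrist_force: [-4.4, -3.2, 0.1]
gripper_width: 15.9
finger_force: 20.0
time: 3.68
eef_pos: [612.7, -106.5, 187.5]
tcp_rot: [[-0.075, 0.997, 0.004], [0.997, 0.075, 0.0], [0.0, 0.004, -1.0]]
wrist_force: [8.5, -2.7, -6.1]
gripper_width: 16.0
finger_force: 20.2
```

```bash
python3 -m crank '{"slide":[[0,0.009,0],[0.008,0.009,-0.001],[0.008,0.009,-0.001],[0.008,0,-0.001],[0.008,-0.002,-0.001],[0.008,-0.002,-0.001]],"spin":[0,0,0,0,0,0]}'
```

```text
time: 4.42
eef_pos: [612.5, -104.3, 187.8]
tcp_rot: [[-0.075, 0.997, 0.005], [0.997, 0.075, 0.0], [-0.0, 0.005, -1.0]]
wrist_force: [11.8, -1.8, -8.7]
gripper_width: 15.9
finger_force: 20.1
```

```bash
python3 -m crank '{"slide":[[0,0.011,0],[0.008,0.011,-0.001],[0.008,0.011,-0.001],[0.008,0.002,-0.001],[0.008,0,-0.001],[0.008,0,-0.001]],"spin":[0,0,0,0,0,0]}'
```

```text
time: 5.18
eef_pos: [612.4, -101.9, 188.0]
tcp_rot: [[-0.075, 0.997, 0.006], [0.997, 0.075, 0.0], [-0.0, 0.006, -1.0]]
wrist_force: [13.3, -2.1, -9.6]
gripper_width: 16.2
finger_force: 20.1
```

Still blocked at about 0.20; keep stepping, one test per call.

```bash
python3 -m crank '{"slide":[[0,0.012,0],[0.008,0.012,0],[0.008,0.012,0],[0.008,0.002,0],[0.008,0,0],[0.008,0,0]],"spin":[0,0,0,0,0,0]}'
```

```text
time: 5.92
eef_pos: [612.2, -99.5, 188.2]
tcp_rot: [[-0.075, 0.997, 0.006], [0.997, 0.075, 0.0], [-0.0, 0.006, -1.0]]
wrist_force: [13.5, -2.7, -9.3]
gripper_width: 16.0
finger_force: 20.1
```

```bash
python3 -m crank '{"slide":[[0,0.012,0],[0.008,0.012,0],[0.008,0.012,0],[0.008,0.002,0],[0.008,0,0],[0.008,0,0]],"spin":[0,0,0,0,0,0]}'
```

```text
time: 6.68
eef_pos: [612.1, -97.1, 188.2]
tcp_rot: [[-0.075, 0.997, 0.006], [0.997, 0.075, 0.0], [-0.0, 0.006, -1.0]]
wrist_force: [13.4, -2.5, -7.7]
gripper_width: 16.0
finger_force: 20.1
```

```bash
python3 -m crank '{"slide":[[0,0.012,0],[0.008,0.012,0],[0.008,0.012,0],[0.008,0.002,0],[0.008,0,0],[0.008,0,0]],"spin":[0,0,0,0,0,0]}'
```

```text
time: 7.42
eef_pos: [612.0, -94.7, 188.2]
tcp_rot: [[-0.075, 0.997, 0.006], [0.997, 0.075, 0.0], [-0.0, 0.006, -1.0]]
wrist_force: [14.4, -3.0, -7.4]
gripper_width: 15.8
finger_force: 20.1
```

```bash
python3 -m crank '{"slide":[[0,0.012,0],[0.008,0.012,0],[0.008,0.012,0],[0.008,0.002,0],[0.008,0,0],[0.008,0,0]],"spin":[0,0,0,0,0,0]}'
```

```text
time: 8.18
eef_pos: [611.7, -92.3, 188.1]
tcp_rot: [[-0.075, 0.997, 0.006], [0.997, 0.075, 0.0], [-0.0, 0.006, -1.0]]
wrist_force: [12.5, -2.4, -7.8]
gripper_width: 15.5
finger_force: 20.1
```

```bash
python3 -m crank '{"slide":[[0,0.012,0],[0.008,0.012,0.001],[0.008,0.012,0.001],[0.008,0.002,0.001],[0.008,0,0.001],[0.008,0,0.001]],"spin":[0,0,0,0,0,0]}'
```

```text
time: 8.93
eef_pos: [609.6, -89.8, 187.9]
tcp_rot: [[-0.075, 0.997, 0.001], [0.997, 0.075, 0.001], [0.001, 0.001, -1.0]]
wrist_force: [4.9, -1.8, -1.0]
gripper_width: 15.7
finger_force: 20.5
```

The gate comes free at a latch angle of about 0.35. I'll lift slightly more to centre the bar in the gap, then work out the opening arc.

```bash
python3 -m crank '{"slide":[[0,0.006,0],[0.006,0.006,0.001],[0.006,0.006,0.001],[0.006,0,0.001],[0.006,-0.008,0.001],[0.006,-0.016,0.001],[0.006,-0.016,0.001]],"spin":[0,0,0,0,0.008,0.012,0.012]}'
cat > arc.py <<'E'
from h import *
def arc(phis,thetas,yaw=.08,H=(622,53),d=20):
    s=robot.observe();p=s["eef_pos"];R=s["tcp_rot"]; ty=np.arctan2(R[1,1],R[0,1])
    # current phi from tool yaw/position: angle of knob about the hinge
    H=np.array(H,float); v=p[:2]-H; r=np.hypot(*v)
    th=.25-np.arcsin(np.clip((np.sqrt(r*r-d*d)-150)/80,-1,1))
    def pos(f,t):
        l=150+80*np.sin(.25-t); a=yaw-f
        return np.array([*(H-d*np.array([np.cos(a),np.sin(a)])-l*np.array([-np.sin(a),np.cos(a)])), 80*np.cos(.25-t)])
    l=np.sqrt(r*r-d*d); f0=yaw-(np.arctan2(v[1],v[0])-np.arctan2(-l,-d))
    f0=(f0+np.pi)%(2*np.pi)-np.pi
    print("phi %.3f theta %.3f toolyaw->phi %.3f"%(f0,th,yaw-ty))
    p0=pos(f0,th)
    for f,t in zip(phis,thetas):
        print(f,t,(R.T@(pos(f,t)-p0)/300).round(3).tolist(),"spin",round((f-(yaw-ty))/np.pi,3))
E
python3 -c "
from arc import *
arc(np.arange(.05,.41,.05).round(2),[.375]*8)"
```

```text
time: 9.8
eef_pos: [604.5, -88.7, 187.8]
tcp_rot: [[-0.038, 0.999, 0.001], [0.999, 0.038, 0.0], [0.0, 0.001, -1.0]]
wrist_force: [1.9, -2.3, 3.9]
gripper_width: 15.8
finger_force: 20.3
phi 0.063 theta 0.358 toolyaw->phi 0.042
0.05 0.375 [0.004, 0.006, 0.001] spin 0.002
0.1 0.375 [0.008, -0.017, 0.001] spin 0.018
0.15 0.375 [0.013, -0.04, 0.001] spin 0.034
0.2 0.375 [0.019, -0.063, 0.001] spin 0.05
0.25 0.375 [0.027, -0.085, 0.0] spin 0.066
0.3 0.375 [0.035, -0.107, 0.0] spin 0.082
0.35 0.375 [0.045, -0.129, 0.0] spin 0.098
0.4 0.375 [0.056, -0.15, 0.0] spin 0.114
```

```bash
python3 -m crank '{"slide":[[0.002,-0.010,0],[0.005,-0.022,0],[0.008,-0.035,0],[0.012,-0.048,0],[0.016,-0.063,0],[0.020,-0.075,0],[0.024,-0.085,0],[0.024,-0.085,0]],"spin":[0.01,0.02,0.03,0.04,0.05,0.058,0.066,0.066]}'
python3 -c "
from arc import *
arc(np.arange(.3,.7,.05).round(2),[.33,.28,.2,.12,.05,.0,0,0])"
```

```text
time: 10.8
eef_pos: [577.9, -82.4, 187.7]
tcp_rot: [[0.17, 0.985, -0.001], [0.985, -0.17, -0.0], [-0.0, -0.001, -1.0]]
wrist_force: [0.0, -2.0, 7.1]
gripper_width: 15.8
finger_force: 20.0
phi 0.254 theta 0.363 toolyaw->phi 0.251
0.3 0.33 [-0.005, -0.022, -0.001] spin 0.016
0.35 0.28 [-0.013, -0.047, -0.002] spin 0.032
0.4 0.2 [-0.028, -0.074, -0.001] spin 0.048
0.45 0.12 [-0.041, -0.103, 0.001] spin 0.063
0.5 0.05 [-0.05, -0.133, 0.004] spin 0.079
0.55 0.0 [-0.052, -0.162, 0.007] spin 0.095
0.6 0 [-0.039, -0.188, 0.007] spin 0.111
0.65 0 [-0.026, -0.213, 0.007] spin 0.127
```

```bash
python3 -m crank '{"slide":[[-0.002,-0.014,-0.003],[-0.005,-0.028,-0.004],[-0.013,-0.047,-0.004],[-0.022,-0.063,-0.003],[-0.031,-0.080,-0.002],[-0.039,-0.097,-0.001],[-0.043,-0.110,0.001],[-0.043,-0.110,0.001]],"spin":[0.01,0.02,0.032,0.042,0.052,0.062,0.068,0.068]}'
python3 -c "
from arc import *
arc(np.arange(.5,.9,.05).round(2),[.06,.03,0,0,0,0,0,0])"
```

```text
time: 11.8
eef_pos: [543.2, -89.7, 186.9]
tcp_rot: [[0.374, 0.927, -0.001], [0.927, -0.374, 0.0], [-0.0, -0.001, -1.0]]
wrist_force: [-0.1, 0.4, 0.3]
gripper_width: 15.7
finger_force: 20.0
phi 0.462 theta 0.102 toolyaw->phi 0.464
0.5 0.06 [-0.008, -0.021, 0.002] spin 0.012
0.55 0.03 [-0.011, -0.049, 0.004] spin 0.027
0.6 0 [-0.012, -0.077, 0.006] spin 0.043
0.65 0 [-0.004, -0.105, 0.006] spin 0.059
0.7 0 [0.005, -0.132, 0.006] spin 0.075
0.75 0 [0.015, -0.158, 0.006] spin 0.091
0.8 0 [0.027, -0.184, 0.006] spin 0.107
0.85 0 [0.04, -0.209, 0.006] spin 0.123
```

```bash
python3 -m crank '{"slide":[[-0.006,-0.018,0.002],[-0.009,-0.038,0.003],[-0.010,-0.060,0.004],[-0.009,-0.080,0.004],[-0.005,-0.100,0.004],[0.000,-0.120,0.004],[0.006,-0.140,0.004],[0.012,-0.158,0.004]],"spin":[0.01,0.021,0.033,0.045,0.056,0.068,0.08,0.091]}'
python3 -c "
from arc import *
arc(np.arange(.75,1.15,.05).round(2),[.03]*8)"
```

```text
time: 12.8
eef_pos: [502.0, -66.4, 185.5]
tcp_rot: [[0.622, 0.783, 0.003], [0.783, -0.622, 0.004], [0.005, 0.0, -1.0]]
wrist_force: [10.6, 7.7, -7.7]
gripper_width: 15.9
finger_force: 20.0
phi 0.749 theta 0.022 toolyaw->phi 0.751
0.75 0.03 [0.002, -0.0, -0.0] spin -0.0
0.8 0.03 [0.006, -0.028, -0.0] spin 0.015
0.85 0.03 [0.011, -0.056, -0.0] spin 0.031
0.9 0.03 [0.018, -0.083, -0.0] spin 0.047
0.95 0.03 [0.026, -0.11, -0.0] spin 0.063
1.0 0.03 [0.036, -0.136, -0.0] spin 0.079
1.05 0.03 [0.046, -0.162, -0.0] spin 0.095
1.1 0.03 [0.058, -0.188, -0.0] spin 0.111
```

```bash
python3 -m crank '{"slide":[[0.009,0,0],[0.014,-0.020,0],[0.018,-0.042,0],[0.024,-0.063,0],[0.029,-0.083,0],[0.036,-0.104,0],[0.043,-0.123,0],[0.050,-0.142,0]],"spin":[0,0.011,0.023,0.035,0.047,0.059,0.071,0.083]}'
python3 -c "
from arc import *
arc(np.arange(1.05,1.45,.05).round(2),[.06]*8)"
```

```text
time: 13.8
eef_pos: [476.3, -30.8, 185.7]
tcp_rot: [[0.803, 0.596, -0.002], [0.596, -0.803, -0.001], [-0.002, -0.0, -1.0]]
wrist_force: [-0.4, -1.3, -1.0]
gripper_width: 15.9
finger_force: 20.0
phi 1.010 theta 0.038 toolyaw->phi 1.012
1.05 0.06 [0.009, -0.022, -0.001] spin 0.012
1.1 0.06 [0.014, -0.049, -0.001] spin 0.028
1.15 0.06 [0.02, -0.076, -0.001] spin 0.044
1.2 0.06 [0.028, -0.103, -0.001] spin 0.06
1.25 0.06 [0.037, -0.129, -0.001] spin 0.076
1.3 0.06 [0.048, -0.155, -0.001] spin 0.092
1.35 0.06 [0.059, -0.18, -0.001] spin 0.108
1.4 0.06 [0.072, -0.204, -0.001] spin 0.124
```

```bash
python3 -m crank '{"slide":[[0.007,-0.020,0],[0.011,-0.040,0],[0.015,-0.060,0],[0.021,-0.080,0],[0.027,-0.100,0],[0.034,-0.120,0],[0.041,-0.138,0],[0.048,-0.155,0]],"spin":[0.011,0.023,0.035,0.046,0.058,0.07,0.081,0.092]}'
python3 -c "
from arc import *
arc(np.arange(1.3,1.55,.05).round(2),[.06]*5)"
```

```text
time: 14.8
eef_pos: [459.4, 14.9, 186.0]
tcp_rot: [[0.939, 0.343, -0.003], [0.343, -0.939, -0.002], [-0.004, 0.001, -1.0]]
wrist_force: [-2.6, -2.5, 4.2]
gripper_width: 15.5
finger_force: 20.0
phi 1.301 theta 0.052 toolyaw->phi 1.300
1.3 0.06 [0.002, 0.0, -0.0] spin -0.0
1.35 0.06 [0.006, -0.027, -0.0] spin 0.016
1.4 0.06 [0.011, -0.054, -0.0] spin 0.032
1.45 0.06 [0.018, -0.081, -0.001] spin 0.048
1.5 0.06 [0.026, -0.108, -0.001] spin 0.064
```

```bash
python3 -m crank '{"slide":[[0.002,-0.020,0],[0.004,-0.040,0],[0.007,-0.058,0],[0.011,-0.075,0],[0.015,-0.090,0],[0.019,-0.102,0],[0.019,-0.105,0],[0.017,-0.105,0]],"spin":[0.012,0.024,0.034,0.044,0.053,0.06,0.062,0.062]}'; python3 -m crank '{"slide":[[0,0,0],[0,0,0]],"spin":[0,0]}'
python3 -c "
from arc import *
arc([1.5],[0])"
```

```text
time: 15.8
eef_pos: [454.5, 47.0, 185.9]
tcp_rot: [[0.988, 0.157, -0.001], [0.157, -0.988, 0.0], [-0.001, -0.0, -1.0]]
wrist_force: [-4.6, 0.9, 2.4]
gripper_width: 15.7
finger_force: 20.0
time: 16.05
eef_pos: [454.7, 46.9, 185.9]
tcp_rot: [[0.988, 0.156, -0.001], [0.156, -0.988, 0.0], [-0.0, -0.0, -1.0]]
wrist_force: [-4.8, 1.1, 4.9]
gripper_width: 15.7
finger_force: 20.0
phi 1.495 theta 0.046 toolyaw->phi 1.494
1.5 0 [-0.012, -0.003, 0.003] spin 0.002
```

```bash
python3 -m crank '{"slide":[[-0.004,0,0.001],[-0.009,0,0.002],[-0.009,0,0.002]],"spin":[0,0,0]}'; python3 -m crank '{"slide":[[0,0,0],[0,0,0],[0,0,0],[0,0,0],[0,0,0],[0,0,0]],"spin":[0,0,0,0,0,0]}' 0.1
```

```text
time: 16.42
eef_pos: [452.9, 46.3, 185.5]
tcp_rot: [[0.988, 0.156, 0.002], [0.156, -0.988, 0.0], [0.002, 0.0, -1.0]]
wrist_force: [1.7, 1.7, 0.2]
gripper_width: 15.7
finger_force: 20.0
time: 17.18
eef_pos: [452.2, 46.4, 185.3]
tcp_rot: [[0.988, 0.156, -0.0], [0.156, -0.988, -0.0], [-0.0, -0.0, -1.0]]
wrist_force: [0.4, 0.0, 0.0]
gripper_width: 48.7
finger_force: 0.0
```

```bash
python3 -m crank '{"slide":[[0,0,-0.05],[0,0,-0.12],[0,0,-0.2],[0,0,-0.35],[0,0,-0.5],[0,0,-0.5],[0,0,-0.5]],"spin":[0,0,0,0,0,0,0]}'; python3 - <<'E'
from h import *
a=[cv2.resize(snap(n)["pixels"][...,::-1],(400,300),interpolation=cv2.INTER_AREA) for n in("scene","side")]
s=snap("side")["pixels"][130:320,170:420,::-1]
cv2.imwrite("pics/end.png",np.vstack([np.hstack(a),cv2.resize(s,(800,300)) if 0 else cv2.copyMakeBorder(cv2.resize(s,(395,300)),0,0,200,205,0)]))
print(robot.observe()["wrist_force"],robot.observe()["time"])
E
```

```text
time: 18.05
eef_pos: [452.0, 46.4, 335.5]
tcp_rot: [[0.988, 0.156, 0.0], [0.156, -0.988, -0.0], [0.0, 0.0, -1.0]]
wrist_force: [-0.3, -0.5, -0.5]
gripper_width: 48.3
finger_force: 0.0
[-0.40753752  0.57045179 -0.57576498] 18.2
```

View pics/end.png

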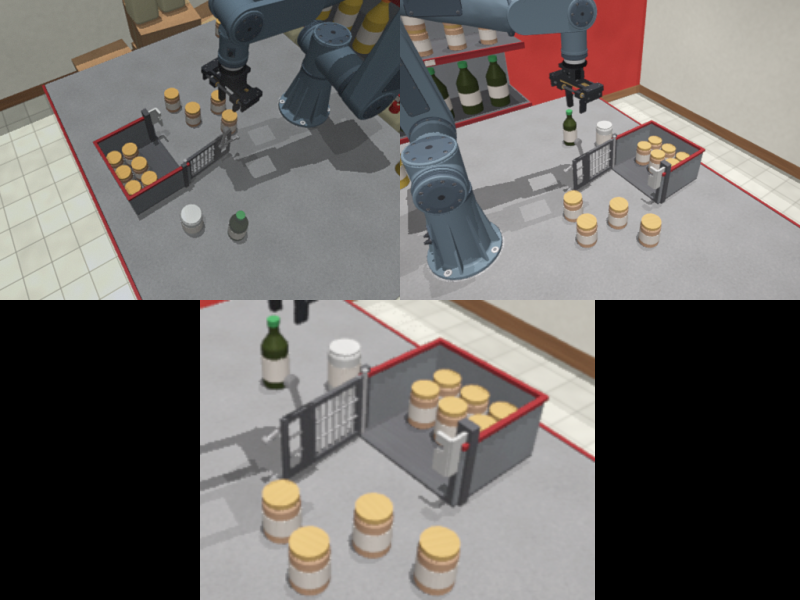

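The gate stands open about 1.5 rad, with the bar sloping down past its free edge at about (272,437). The knob leans to the free edge at about (291,380), and the jars, can and bottle are still in place. The gripper is well clear above.

```bash
python3 -c "
from plant import robot
print(robot.close_job())"
```

```text
the job is handed in; nothing more can be done
None
```

The gate came free at a latch angle of about 0.35 rad and now stands open about 1.5 rad, with the bar hanging down again, the neighbours where they were and the robot clear; handed in at about 18 s.

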